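Dial open the sample lockbox

ROBOT

A 6-joint arm with a two-finger parallel gripper is mounted at the origin on the work surface. World frame = base frame: x ahead of the robot, y to its left, z up, the work surface at z = 0. Lengths are in m, angles in rad, forces in N, time in s.
With the tool pointing down it reaches from about 0.35 to 0.725 m from the base axis. Payload 6 kg.
Tool frame: the origin (TCP) lies at the very end of the fingers, on their centre line; the grasp point (between the pads) lies 19 mm behind it; x points along the fingers, y is the direction in which the jaws open and shut, and the axes are right-handed (so a half turn about x gives the same grasp; the last joint's range is limited). The gripper opens to 85 mm and grips with 20 to 120 N. Pads are 22 mm wide; open, the fingers measure 114 mm over their backs; the gripper's body (76 mm by 85 mm) begins 54 mm behind the grasp point. The pads swing forward as they close: fully open they stand 13 mm farther back than shut.
Start: joints at [-0.769, 0.04, 0.085, 0, -1.615, -0.334], TCP at [0.271, -0.536, 0.231] pointing down, gripper open.
Joint ranges: [-2.56, 2.56], [-1.29, 2.01], [-1.08, 1.49], [-3.29, 1.98], [-2.81, -0.18], [-2.99, 2.99]. Speed limits (rad/s): [2.57, 2.57, 3.01, 3.14, 3.14, 3.14].

INTERFACE

Orientations are given as a unit quaternion [w, x, y, z].
In Python, from workcell import robot gives the robot as it stands. The module is installed in compiled form; this text tells all that it offers.
- The arm moves only by the tool jog_arm, never from a script. Its argument "plan" is a list of rows, each an object with "rotation": the turn, a rotation vector about the tool's x, y, z in degrees, a list of three; "dp": the shift along the tool's x, y, z in cm, a list of three; "grip": the opening, from 0 (shut) to 1 (fully open). A call has 1 to 20 rows; each row shifts and turns the commanded pose from where the row before left it, along the tool's axes as they then stand; what a row does not reach is not made up. A row lasts 1/8 s, in which the tool goes at most 62.5 mm and 10.7 degrees, less where a joint would pass 70% of its speed; a pose out of reach is approached as far as the arm can. A call is refused whole if a number of a shift passes 6.25 or a number of a turn 10.7, either way. A call with a gripper value outside its range is refused whole. The fingers move at their own pace and stop on an object; the grip force is fixed at half the most. Time passes only in rows, so rows that do not move let the fingers close. It gives the time, the measured TCP pose, the force and the opening at its end, in the units of the state.
- robot.get_obs(): the state, without advancing time (a new reading comes with each control period).
- robot.snapshot(name): name is "scene" or "top" or "wrist"; returns a dict with "img" (400x640x3 uint8, red, green, blue), "z_map" (400x640 float32, m along the optical axis (not along the pixel's ray), 0 where there is no reading), "K" (3x3 intrinsics, pixels), "cam_to_world" (4x4, takes a point from camera to world coordinates). Camera axes: x right, y up, looking along -z (the intrinsics and any distortion apply to the point x, -y, -z); pixel columns grow to the right and rows downward; lengths in m; the calibration is good to about 2 mm. A picture is of the moment at which its call begins.
- robot.job_done(): hands the job in, once; it reports no verdict.
The state is a dict: "t": time; "joints": joint angles; "joint_vel": joint speeds; "joint_torque": joint torques, N m; "eef_pos": TCP position; "orientation": TCP orientation; "ft_force": force on the tool from outside, world axes, zero at the start; "wrist_torque": the same for the moment, N m; "finger_gap": opening from 0.0 (shut) to 1.0 (fully open).
Only numpy, scipy, OpenCV 4.12 (cv2) and the standard library are available. Lean on these libraries where they do the work, as an engineer would, in place of code of your own. Each camera call takes 0.05 s, during which the arm holds its last target. There are 200 camera calls.

TASK

Open the locked sample box: turn the dial anticlockwise past the green mark once and stop on green the second time, then clockwise past the blue mark once and stop on blue the second time, then anticlockwise straight to the start of the yellow band. Now press the dial down lightly and keep turning it slowly anticlockwise through the yellow band until you feel it drop into its gate, and push it gently all the way in, never forcing it. Then slide the cover fully open, let go, and leave the paper roll, the spray bottle and the tray of tubes where they stand.

Things in the scene. Friction and masses are not known exactly. Their poses are not given: they have to be found in the camera images.
- lockbox: White steel lockbox fixed to the bench, 170 mm (its x) by 360 mm (its y), top face 110 mm high. Origin at the centre of its underside. The dial is on the +y half, a sliding cover over the middle of the top, a plain deck at the -y end. Box yaw varies up to 0.35 rad.
- dial_axis (a point): Fixed point of the box on the dial's upright axis, level with the box's top face, 110 mm along the box's +y from its centre; axes as the box. Round it is a dark bezel, 58 mm radius, with colour marks at 45 to 58 mm radius: green at 90 deg, blue at -30 deg, a yellow band from 124 to 176 deg, all anticlockwise from above from the box's +x axis.
- dial (a joint): Dial angle, rad, multi-turn, growing anticlockwise from above; 0 = white pointer (and knob) towards the box's +x. Starts in -0.6..0.6, so green the second time is 7.854, blue the second time after it -0.524; the yellow band is then 2.17 to 3.07. Reverse within 0.1 rad of green and blue; overshooting spoils it. Black dial, 84 mm across, top 18 mm above the box, 0.03 to 0.13 N m friction, no stops.
- knob_top (a point): Top centre of the spinner knob: upright red cylinder, 18 mm diameter, 32 mm tall, standing on the dial 30 mm from its axis. It spins freely about its own axis, so it can be held and carried round the dial without turning the hand. Its top is 50 mm above the box's top while the dial is out.
- dial_push: The dial's push-in carriage. Origin on its axis, 110 mm up when out; sinks 14 mm with the dial against 2 to 4 N of drag, stays where left. 3 mm down a hidden cam meets the gate plate; its gate passes the cam at one hidden dial angle in the yellow band, varying, 0.1 rad play either side; once in, the dial cannot turn. Wrong combination: stops about 6 mm down. Frees the cover past 10 mm.
- gate_plate: Hidden plate in the box that the dial's cam rubs on during the search; origin on the dial axis. It gives on a spring of 5 N/mm, up to 2 mm. More than 25 N between cam and plate, from pressing or from turning on once the cam sits in the gate, damages the lock; 5 to 8 N of push on the dial is plenty for the search, 10 to 15 N to push it home.
- cover (a joint): Opening of the aluminium sliding cover, m: 0 shut, 0.095 fully open at its stop. It slides level along the box's -y, with 2.5 N of friction, and stays where it is left.
- cover_grip (a point): Top centre of the cover's blue handle, an upright bar 70 mm long along the box's x, 12 mm thick along its y, 32 mm tall, on the cover (cover's top 10 mm, this point 42 mm above the box's top). Axes as the box. Steel side rails, tops 16 mm above the box's top, run 77 to 85 mm either side of the middle.
- paper_roll: Bystander: white upright paper roll, 110 mm diameter, 180 mm tall, loose beside one end of the box. Origin at the centre of its underside.
- spray_bottle: Bystander: white and pink spray bottle, 68 mm diameter, 168 mm tall, loose beside the other end of the box. Origin at the centre of its underside.
- tube_tray: Bystander: white tray with capped tubes, 150 by 200 mm, 75 mm tall, loose on the far side of the box. Origin at the centre of its underside.

How it is judged:
On the way, in this order (a step that is already met when the one before it is completed fails the run):
1. the dial, rightly dialled, has dropped through its gate and is pushed in at least 11 mm, the cover still shut (z of dial_push in the frame of lockbox below 0.099 m and value of joint cover below 0.005 m), for 0.2 s.
2. the cover is slid open at least 88 of its 95 mm (value of joint cover above 0.088 m), for 0.2 s.
At the end, for the whole second after the job is handed in: The cover is open at least 88 of its 95 mm, the dial is pushed in at least 11 of its 14 mm, and the paper roll, spray bottle and tube tray stand upright within 30 mm of where they were (value of joint cover above 0.088 m and z of dial_push in the frame of lockbox below 0.099 m and distance of each of paper_roll, spray_bottle, tube_tray from where it was at the start of the episode below 0.03 m and angle between each of paper_roll, spray_bottle, tube_tray's own z axis and vertical below 0.2 rad); the robot touches nothing.
It fails at once if the dial's cam is forced against the gate plate with more than 25 N (contact force between dial_push and gate_plate above 25 N).
It fails at once if the paper roll, spray bottle or tube tray is pushed more than 30 mm or tipped (distance of any of paper_roll, spray_bottle, tube_tray from where it was at the start of the episode above 0.03 m or angle between any of paper_roll, spray_bottle, tube_tray's own z axis and vertical above 0.2 rad).
It also fails if it takes over 72 s, if anything falls off the work surface, if the arm or the gripper's body presses on something with over 40 N, if the wrist force passes 120 N, or if a joint passes its speed limit or range.

## Working session

There is one attempt and no reset: what is moved stays moved. The work goes in short steps, Python scripts to look and compute and a tool call to move; the robot and the scene stay as the last step left them, time stands still between calls to the robot, and variables do not carry over. Pictures are saved under pics/ and viewed, about 8 in all and at most 12, crops included, and the job is handed in when it is done.

Besides the shell and the picture viewer there is one more tool, called after "Emit:" by a JSON object that holds its "api" and its "payload". jog_arm: Moves the arm, as the interface text tells. Its arguments: {"type":"object","properties":{"plan":{"type":"array"}},"required":["plan"]}

```bash
mkdir -p pics; cat > h.py <<'E'
import numpy as np, cv2
from workcell import robot
def snap(n,f=None):
    s=robot.snapshot(n)
    if f: cv2.imwrite('pics/'+f,s['img'][:,:,::-1])
    return s
def pts(s):
    K=s['K'];z=s['z_map'];v,u=np.mgrid[:z.shape[0],:z.shape[1]]
    P=np.stack([(u-K[0,2])/K[0,0]*z,-(v-K[1,2])/K[1,1]*z,-z],-1)
    T=s['cam_to_world'];return P@T[:3,:3].T+T[:3,3]
def ray(s,u,v,h):
    K=s['K'];T=s['cam_to_world']
    d=T[:3,:3]@np.array([(u-K[0,2])/K[0,0],-(v-K[1,2])/K[1,1],-1]);o=T[:3,3]
    return o+d*(h-o[2])/d[2]
E
python3 - <<'E'
from h import *
a=snap('top','top1.png');b=snap('scene','scene1.png')
o=robot.get_obs();print({k:np.round(v,3) for k,v in o.items()})
print(np.round(a['cam_to_world'],3),a['K'])
P=pts(a);hsv=cv2.cvtColor(a['img'],cv2.COLOR_RGB2HSV)
H,S,V=cv2.split(hsv)
for n,m in dict(red=((H<8)|(H>172))&(S>150),green=(H>45)&(H<80)&(S>120),blue=(H>100)&(H<130)&(S>120),yellow=(H>20)&(H<35)&(S>120)).items():
    k,l,st,c=cv2.connectedComponentsWithStats((m&(V>60)).astype(np.uint8))
    for i in range(1,k):
        if st[i,4]>15: 
            q=P[l==i];print(n,st[i],c[i].round(1),np.median(q,0).round(3),q[:,2].max().round(3))
E
```

```text
{'t': np.float64(0.1), 'joints': array([-0.769,  0.041,  0.084, -0.   , -1.615, -0.334]), 'joint_vel': array([-0.002, -0.   ,  0.001,  0.001, -0.001,  0.001]), 'joint_torque': array([-5.0000e-03, -3.6935e+01,  3.4829e+01,  6.9510e+00, -4.0000e-03,
        0.0000e+00]), 'eef_pos': array([ 0.27 , -0.535,  0.23 ]), 'orientation': array([ 0.688, -0.163,  0.688,  0.164]), 'ft_force': array([-0.415, -0.045, -0.235]), 'wrist_torque': array([ 0.024, -0.019, -0.029]), 'finger_gap': np.float64(0.996)}
[[-0.017  0.995 -0.1    0.507]
 [-1.    -0.015  0.017  0.004]
 [ 0.015  0.1    0.995  1.374]
 [ 0.     0.     0.     1.   ]] [[430.78428331   0.         319.47015047]
 [  0.         430.78428331 197.06753127]
 [  0.           0.           1.        ]]
red [291 218   7   7  38] [293.7 221.2] [0.562 0.057 0.158] 0.165
blue [358 149   5   4  16] [359.8 150.4] [ 0.781 -0.145  0.068] 0.075
blue [352 150   4   5  18] [353.3 152. ] [ 0.776 -0.125  0.067] 0.073
blue [347 159   4   5  17] [348.2 160.9] [ 0.747 -0.108  0.068] 0.071
blue [340 161   4   5  18] [341.3 163. ] [ 0.742 -0.086  0.068] 0.072
blue [335 170   4   5  17] [336.5 171.6] [ 0.714 -0.07   0.069] 0.073
blue [328 172   4   5  17] [329.6 173.7] [ 0.708 -0.051  0.068] 0.071
blue [330 216   4  24  73] [331.5 227.7] [ 0.541 -0.05   0.151] 0.157
yellow [276 241  15  10  74] [282.9 246.1] [0.492 0.091 0.113] 0.131
yellow [  70  332   89   68 3817] [114.7 370. ] [0.122 0.612 0.005] 1.374
```

View pics/top1.png

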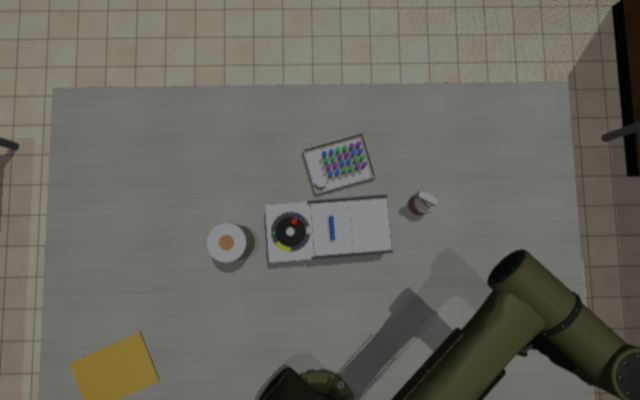

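View pics/scene1.png

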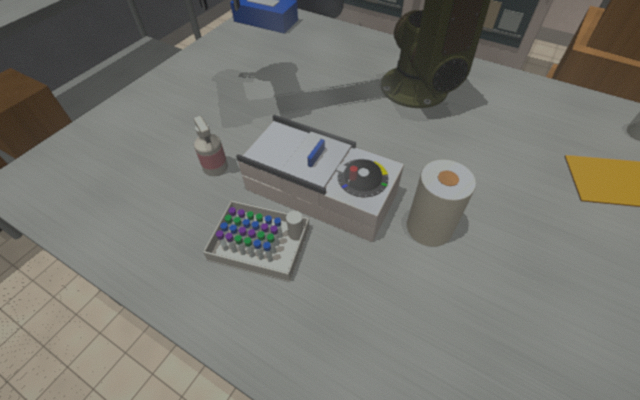

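The top view shows the box with its dial centred near px (290,231), the red knob at (294,221), the handle at (331,228), the roll on the left at (227,243), the bottle on the right at (421,203) and the tray above. The scene view agrees.

```bash
python3 - <<'E'
from h import *
from scipy.spatial.transform import Rotation as R
a=snap('top');P=pts(a);hsv=cv2.cvtColor(a['img'],cv2.COLOR_RGB2HSV)
z=P[...,2];m=(z>.095)&(z<.145)&(P[...,0]>.4)&(P[...,0]<.7)&(P[...,1]>-.25)&(P[...,1]<.16)
m=cv2.morphologyEx(m.astype(np.uint8),cv2.MORPH_OPEN,np.ones((5,5)))
k,l,st,c=cv2.connectedComponentsWithStats(m);i=1+st[1:,4].argmax();print(st[i])
q=P[l==i][:,:2].astype(np.float32);print(cv2.minAreaRect(q*1000))
dm=(l==i)&(hsv[...,2]<70)
print('dark',cv2.minEnclosingCircle((P[dm][:,:2]*1000).astype(np.float32)),P[dm].mean(0))
hm=(hsv[...,0]>100)&(hsv[...,0]<130)&(hsv[...,1]>120)&(z>.14)
vv,uu=np.nonzero(hm);h=np.array([ray(a,u,v,.152)[:2] for u,v in zip(uu,vv)],np.float32)*1000
print('handle',cv2.minAreaRect(h))
print('red',ray(a,293.7,221.2,.158))
o=robot.get_obs();q=o['orientation'];print(R.from_quat(q[[1,2,3,0]]).as_matrix().round(3))
w=snap('wrist');T=w['cam_to_world'];M=R.from_quat(q[[1,2,3,0]]).as_matrix()
print('cam in tool',(M.T@(T[:3,3]-o['eef_pos'])).round(3),(M.T@T[:3,:3]).round(2),w['K'][0])
E
```

```text
[ 265  195  126   68 6987]
((540.5429077148438, -39.77978515625), (170.25462341308594, 360.6657409667969), 3.7015292644500732)
dark ((539.3287963867188, -53.5890007019043), 177.4163818359375) [0.53457287 0.02102274 0.12243243]
handle ((425.3021545410156, -280.5657653808594), (799.568603515625, 184.7566680908203), 47.844600677490234)
red [0.56126191 0.05738568 0.158     ]
[[-0.001 -0.451  0.893]
 [ 0.001  0.893  0.451]
 [-1.     0.001 -0.   ]]
cam in tool [-0.143  0.001 -0.082] [[-0.    0.32 -0.95]
 [ 1.    0.   -0.  ]
 [ 0.   -0.95 -0.32]] [331.01270907   0.         316.46475244]
```

Emit:
{"api": "jog_arm", "payload": {"plan": [{"rotation": [7.7,0,0],"dp": [-2,0,0],"grip": 1},{"rotation": [7.7,0,0],"dp": [-2,0,0],"grip": 1},{"rotation": [7.7,0,0],"dp": [0,2,1],"grip": 1},{"rotation": [0,0,0],"dp": [0,4.2,2.2],"grip": 1},{"rotation": [0,0,0],"dp": [0,4.2,2.2],"grip": 1},{"rotation": [0,0,0],"dp": [0,4.2,2.2],"grip": 1},{"rotation": [0,0,0],"dp": [0,4.2,2.2],"grip": 1},{"rotation": [0,0,0],"dp": [0,4.2,2.2],"grip": 1},{"rotation": [0,0,0],"dp": [0,4.2,2.2],"grip": 1},{"rotation": [0,0,0],"dp": [0,4.2,2.2],"grip": 1},{"rotation": [0,0,0],"dp": [0,4.2,2.2],"grip": 1},{"rotation": [0,0,0],"dp": [0,4.2,2.2],"grip": 1},{"rotation": [0,0,0],"dp": [0,4.2,2.2],"grip": 1},{"rotation": [0,0,0],"dp": [0,4.2,2.2],"grip": 1},{"rotation": [0,0,0],"dp": [0,4.2,2.2],"grip": 1},{"rotation": [0,0,0],"dp": [0,4.2,2.2],"grip": 1},{"rotation": [0,0,0],"dp": [0,0,0],"grip": 1},{"rotation": [0,0,0],"dp": [0,0,0],"grip": 1}]}}

```text
t: 2.45
eef_pos: [0.5264, 0.0493, 0.2712]
orientation: [0.707, -0.023, 0.707, 0.023]
ft_force: [-0.1, -0.2, 0.5]
finger_gap: 0.998
```

```bash
python3 - <<'E'
from h import *
from scipy.spatial.transform import Rotation as R
w=snap('wrist','w1.png');np.savez('w1.npz',**w)
o=robot.get_obs();print(o['t'],o['eef_pos'].round(4),o['joints'].round(3),R.from_quat(o['orientation'][[1,2,3,0]]).as_matrix().round(4))
H,S,V=cv2.split(cv2.cvtColor(w['img'],cv2.COLOR_RGB2HSV));P=pts(w)
for n,m,h in (('red',((H<8)|(H>172))&(S>150),.16),('green',(H>40)&(H<80)&(S>100),.111),('blue',(H>100)&(H<130)&(S>120),.111),('yellow',(H>20)&(H<35)&(S>120),.111)):
    k,l,st,c=cv2.connectedComponentsWithStats((m&(V>50)).astype(np.uint8))
    for i in range(1,k):
        if st[i,4]>60: print(n,st[i],c[i].round(1),np.median(P[l==i],0).round(4),ray(w,*c[i],h).round(4))
E
```

```text
2.5 [0.5264 0.0488 0.2715] [ 0.473 -0.142 -0.017  0.    -1.695 -1.98 ] [[ 1.000e-04 -6.420e-02  9.979e-01]
 [-1.000e-04  9.979e-01  6.420e-02]
 [-1.000e+00 -1.000e-04  1.000e-04]]
red [316 212  21  32 533] [325.3 228. ] [0.558  0.0605 0.1598] [0.5569 0.0602 0.16  ]
green [387 186  15   7 101] [393.9 188.9] [0.5324 0.1248 0.1146] [0.5335 0.1257 0.111 ]
green [232 324  14  17 164] [238.3 332.7] [ 0.7506 -0.0352  0.0691] [ 0.713  -0.0252  0.111 ]
green [215 327  15  17 167] [221.9 335.6] [ 0.7564 -0.0561  0.0691] [ 0.7181 -0.0438  0.111 ]
green [205 343  14  17 141] [211.1 350.9] [ 0.7809 -0.0708  0.0692] [ 0.7406 -0.0567  0.111 ]
blue [ 190  155   30   84 1808] [205.1 195.6] [ 0.5388 -0.0423  0.1515] [ 0.552  -0.0555  0.111 ]
blue [308 226   8  12  64] [312.2 232.1] [0.5825 0.0502 0.1146] [0.5839 0.0502 0.111 ]
blue [221 296  16  18 198] [228.9 304.4] [ 0.708  -0.0465  0.069 ] [ 0.6757 -0.035   0.111 ]
blue [236 337  14  17 166] [243. 346.] [ 0.7716 -0.0291  0.0691] [ 0.7313 -0.02    0.111 ]
blue [220 340  15  17 171] [227.  348.6] [ 0.7769 -0.05    0.0692] [ 0.7362 -0.0384  0.111 ]
yellow [345 127  48  37 766] [368.  143.1] [0.4903 0.0957 0.1148] [0.4914 0.0959 0.111 ]
```

View pics/w1.png

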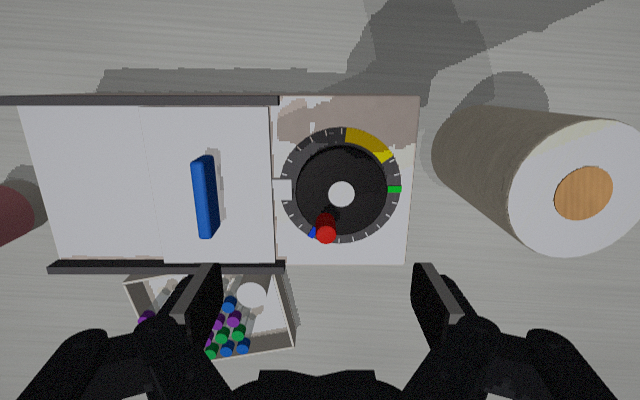

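The wrist view shows the dial centred near (341,190), red knob top at (326,235), green at (394,189), the yellow band at (368,143), the blue mark half hidden by the knob at (312,232) and the handle at (205,196). I'll refine the axis and knob.

```bash
python3 - <<'E'
from h import *
from scipy.optimize import least_squares
w=dict(np.load('w1.npz'));P=pts(w);H,S,V=cv2.split(cv2.cvtColor(w['img'],cv2.COLOR_RGB2HSV))
def fit(q):
    r=least_squares(lambda p:np.hypot(q[:,0]-p[0],q[:,1]-p[1])-p[2],[.535,.072,.05],loss='soft_l1',f_scale=.001);return r.x.round(4),np.abs(r.fun).mean().round(5)
v,u=np.mgrid[:400,:640]
for h,rng in ((.1145,(.05,.066)),(.128,(.036,.048)),(.1285,(.006,.018))):
    # radial edge: strongest gradient along rays from rough centre on plane h
    T=w['cam_to_world'];K=w['K'];out=[]
    g=cv2.GaussianBlur(cv2.cvtColor(w['img'],cv2.COLOR_RGB2GRAY),(3,3),0).astype(np.float32)
    for a in np.radians(np.arange(0,360,4)):
        r=np.linspace(*rng,60);W=np.stack([.535+r*np.cos(a),.0725+r*np.sin(a),r*0+h],-1)
        C=(W-T[:3,3])@T[:3,:3];uu=K[0,0]*C[:,0]/-C[:,2]+K[0,2];vv=K[1,1]*-C[:,1]/-C[:,2]+K[1,2]
        s=cv2.remap(g,uu.astype(np.float32)[None],vv.astype(np.float32)[None],1)[0]
        d=np.abs(np.gradient(s))
        if d.max()>1.5:out.append(W[d.argmax(),:2])
    print(h,len(out),fit(np.array(out)))
red=((H<8)|(H>172))&(S>150)&(V>50)
z=P[...,2];print(np.percentile(z[red],[2,25,50,75,98]).round(4))
# brighter top
tm=red&(z>.1585);q=P[tm];c=cv2.minEnclosingCircle((q[:,:2]*1000).astype(np.float32));print(tm.sum(),c,q.mean(0))
hb=(H>100)&(H<130)&(S>120)&(z>.1505)&(u<260)&(v<260);print('handle',cv2.minAreaRect((P[hb][:,:2]*1000).astype(np.float32)))
wm=(V>100)&(S<40)&(z>.1)&(z<.135);print('whitebox z',np.median(z[wm]))
E
```

```text
0.1145 90 (array([0.5351, 0.0733, 0.0578]), np.float64(0.00096))
0.128 89 (array([0.5338, 0.0734, 0.0428]), np.float64(0.00125))
0.1285 90 (array([0.5362, 0.0737, 0.0122]), np.float64(0.0002))
[0.1329 0.1488 0.1598 0.1608 0.162 ]
314 ((562.1935424804688, 60.93452835083008), 8.988848686218262) [0.56160243 0.0609111  0.16062539]
handle ((499.78253173828125, -18.29309844970703), (47.134796142578125, 162.20480346679688), 57.269283294677734)
whitebox z 0.11132305546098437
```

Emit:
{"api": "jog_arm", "payload": {"plan": [{"rotation": [0,0,0],"dp": [0,0.5,1.8],"grip": 1},{"rotation": [0,0,0],"dp": [0,0.5,1.8],"grip": 1},{"rotation": [0,0,0],"dp": [3.5,0,0],"grip": 0.6},{"rotation": [0,0,0],"dp": [3.5,0,0],"grip": 0.6},{"rotation": [0,0,0],"dp": [3.5,0,0],"grip": 0.6},{"rotation": [0,0,0],"dp": [3.0,0,0],"grip": 0.6},{"rotation": [0,0,0],"dp": [0,0,0],"grip": 0.5},{"rotation": [0,0,0],"dp": [0,0,0],"grip": 0.3},{"rotation": [0,0,0],"dp": [0,0,0],"grip": 0},{"rotation": [0,0,0],"dp": [0,0,0],"grip": 0},{"rotation": [0,0,0],"dp": [0,0,0],"grip": 0},{"rotation": [0,0,0],"dp": [0,0,0],"grip": 0}]}}

```text
t: 4.0
eef_pos: [0.5627, 0.0616, 0.1373]
orientation: [0.708, -0.023, 0.706, 0.023]
ft_force: [4.1, -2.2, 3.9]
finger_gap: 0.184
```

```bash
python3 - <<'E'
from h import *
w=snap('wrist','w2.png');o=robot.get_obs();print({k:np.round(o[k],4) for k in ('t','eef_pos','ft_force','wrist_torque','finger_gap')})
E
```

```text
{'t': np.float64(4.05), 'eef_pos': array([0.5627, 0.0616, 0.1371]), 'ft_force': array([ 5.5636, -3.0346,  4.9342]), 'wrist_torque': array([-0.8847, -1.6541, -0.0199]), 'finger_gap': np.float64(0.1829)}
```

View pics/w2.png

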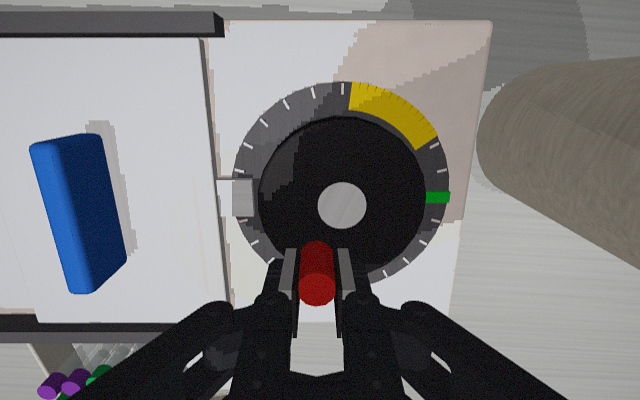

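Gripped: the knob sits between the pads at (318,270). There is a small preload, so I'll ease it by moving up a little and outward.

Emit:
{"api": "jog_arm", "payload": {"plan": [{"rotation": [0,0,0],"dp": [-0.1,0,0],"grip": 0},{"rotation": [0,0,0],"dp": [0,0,0],"grip": 0}]}}

```text
t: 4.3
eef_pos: [0.5625, 0.0616, 0.1372]
orientation: [0.707, -0.023, 0.706, 0.023]
ft_force: [6.2, -2.6, 1.7]
finger_gap: 0.184
```

Emit:
{"api": "jog_arm", "payload": {"plan": [{"rotation": [0,0,0],"dp": [0,-0.03,0.05],"grip": 0},{"rotation": [0,0,0],"dp": [0,0,0],"grip": 0}]}}

```text
t: 4.55
eef_pos: [0.5626, 0.0615, 0.1371]
orientation: [0.707, -0.023, 0.707, 0.023]
ft_force: [5.9, -1.8, 1.9]
finger_gap: 0.183
```

Emit:
{"api": "jog_arm", "payload": {"plan": [{"rotation": [0,0,0],"dp": [0,0.38,0.17],"grip": 0},{"rotation": [0,0,0],"dp": [0,1.03,0.18],"grip": 0},{"rotation": [0,0,0],"dp": [0,1.03,-0.18],"grip": 0},{"rotation": [0,0,0],"dp": [0,0.9,-0.52],"grip": 0},{"rotation": [0,0,0],"dp": [0,0.67,-0.8],"grip": 0},{"rotation": [0,0,0],"dp": [0,0,0],"grip": 0}]}}

```text
t: 5.3
eef_pos: [0.5463, 0.1003, 0.1365]
orientation: [0.705, -0.024, 0.708, 0.022]
ft_force: [-3.4, -4.9, 0.7]
finger_gap: 0.185
```

Emit:
{"api": "jog_arm", "payload": {"plan": [{"rotation": [0,0,0],"dp": [0,0.36,-0.98],"grip": 0},{"rotation": [0,0,0],"dp": [0,0,-1.04],"grip": 0},{"rotation": [0,0,0],"dp": [0,-0.36,-0.98],"grip": 0},{"rotation": [0,0,0],"dp": [0,-0.67,-0.8],"grip": 0},{"rotation": [0,0,0],"dp": [0,-0.9,-0.52],"grip": 0},{"rotation": [0,0,0],"dp": [0,-1.03,-0.18],"grip": 0},{"rotation": [0,0,0],"dp": [0,0,0],"grip": 0}]}}

```text
t: 6.18
eef_pos: [0.5047, 0.0721, 0.1368]
orientation: [0.707, -0.022, 0.707, 0.023]
ft_force: [2.4, 0.4, -2.6]
finger_gap: 0.188
```

Emit:
{"api": "jog_arm", "payload": {"plan": [{"rotation": [0,0,0],"dp": [0,-1.03,0.18],"grip": 0},{"rotation": [0,0,0],"dp": [0,-0.9,0.52],"grip": 0},{"rotation": [0,0,0],"dp": [0,-0.67,0.8],"grip": 0},{"rotation": [0,0,0],"dp": [0,-0.36,0.98],"grip": 0},{"rotation": [0,0,0],"dp": [0,0,1.04],"grip": 0},{"rotation": [0,0,0],"dp": [0,0.36,0.98],"grip": 0},{"rotation": [0,0,0],"dp": [0,0,0],"grip": 0}]}}

```text
t: 7.05
eef_pos: [0.5523, 0.0482, 0.1369]
orientation: [0.707, -0.023, 0.707, 0.022]
ft_force: [2.4, -5.2, -2.1]
finger_gap: 0.186
```

```bash
python3 - <<'E'
from h import *
w=snap('wrist','w3.png');o=robot.get_obs();print({k:np.round(o[k],4) for k in ('t','eef_pos','ft_force','wrist_torque','finger_gap')})
E
```

```text
{'t': np.float64(7.1), 'eef_pos': array([0.5522, 0.0482, 0.137 ]), 'ft_force': array([ 2.7117, -5.8488, -1.6556]), 'wrist_torque': array([-1.8264, -1.2846, -0.0206]), 'finger_gap': np.float64(0.1852)}
```

View pics/w3.png

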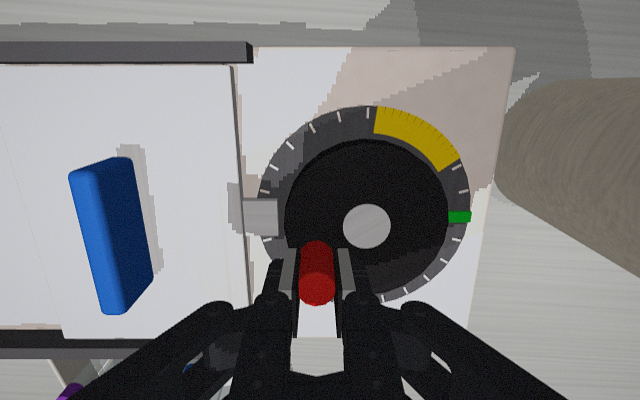

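The knob is still held at (317,270) and the dial has turned with it. I'll fit the axis from the measured TCP positions.

```bash
cat > ax.py <<'E'
from h import *
from scipy.optimize import least_squares
q=np.array([[.5626,.0615],[.5463,.1003],[.5047,.0721],[.5522,.0482]])
r=least_squares(lambda p:np.hypot(*(q-p).T)-.03,[.535,.073])
A=r.x
if __name__=='__main__':
    print(A,r.fun)
    for p in q: d=p-A;print(np.degrees(np.arctan2(d[1],d[0]))-3.68)
E
python3 ax.py
```

```text
[0.53472128 0.07260366] [8.56587465e-06 1.92293626e-05 2.55078879e-05 1.73945930e-05]
-25.396618074920728
63.632175641589264
-182.71885936083694
-58.06849232524533
```

Emit:
{"api": "jog_arm", "payload": {"plan": [{"rotation": [0,0,0],"dp": [0,0.67,0.8],"grip": 0},{"rotation": [0,0,0],"dp": [0,0.9,0.52],"grip": 0},{"rotation": [0,0,0],"dp": [0,1.03,0.18],"grip": 0},{"rotation": [0,0,0],"dp": [0,1.03,-0.18],"grip": 0},{"rotation": [0,0,0],"dp": [0,0.9,-0.52],"grip": 0},{"rotation": [0,0,0],"dp": [0,0.67,-0.8],"grip": 0},{"rotation": [0,0,0],"dp": [0,0.36,-0.98],"grip": 0},{"rotation": [0,0,0],"dp": [0,0,0],"grip": 0},{"rotation": [0,0,0],"dp": [0,0,0],"grip": 0}]}}

```text
t: 8.22
eef_pos: [0.5372, 0.1026, 0.1369]
orientation: [0.706, -0.024, 0.707, 0.022]
ft_force: [-0.4, -8.7, -3.0]
finger_gap: 0.184
```

```bash
cat > ang.py <<'E'
from ax import *
o=robot.get_obs();d=o['eef_pos'][:2]-A
print('t',o['t'],'ang',(np.degrees(np.arctan2(d[1],d[0]))-3.68).round(2),'r',(np.hypot(*d)*1000).round(2),'z',o['eef_pos'][2].round(4),'F',o['ft_force'].round(1),o['finger_gap'].round(3))
E
python3 ang.py
```

```text
Traceback (most recent call last):
  File "ang.py", line 3, in <module>
    print('t',o['t'],'ang',(np.degrees(np.arctan2(d[1],d[0]))-3.68).round(2),'r',(np.hypot(*d)*1000).round(2),'z',o['eef_pos'][2].round(4),'F',o['ft_force'].round(1),o['finger_gap'].round(3))
                                                                                                                                                                      ^^^^^^^^^^^^^^^^^^^^^
AttributeError: 'float' object has no attribute 'round'
```

Emit:
{"api": "jog_arm", "payload": {"plan": [{"rotation": [0,0,0],"dp": [0,0,-0.22],"grip": 0},{"rotation": [0,0,0],"dp": [0,0,-0.2],"grip": 0},{"rotation": [0,0,0],"dp": [0,0,0],"grip": 0},{"rotation": [0,0,0],"dp": [0,0,0],"grip": 0}]}}

```text
t: 8.72
eef_pos: [0.534, 0.1026, 0.137]
orientation: [0.707, -0.023, 0.707, 0.022]
ft_force: [3.4, -6.9, -3.6]
finger_gap: 0.187
```

```bash
sed -i "s/,o\['finger_gap'\].round(3)//;s/^print.*/&/" ang.py; python3 ang.py;python3 - <<'E'
from h import *
snap('wrist','w4.png')
E
```

```text
t 8.725 ang 87.79 r 29.97 z 0.137 F [ 3.4 -6.9 -3.6]
```

View pics/w4.png

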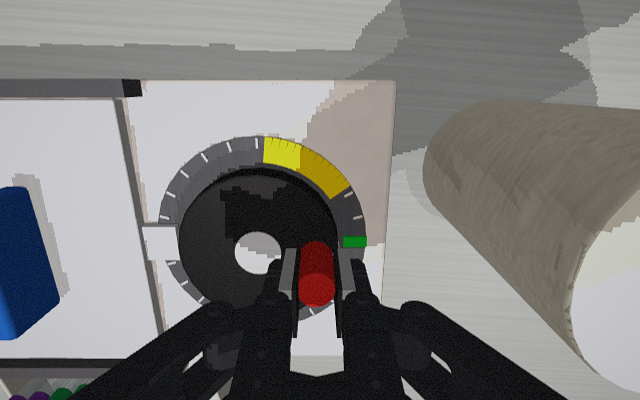

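The knob at (316,250) is level with green at (355,242), and the encoder geometry says 87.8°. A small nudge first, then I'll go clockwise.

Emit:
{"api": "jog_arm", "payload": {"plan": [{"rotation": [0,0,0],"dp": [0,0,-0.09],"grip": 0},{"rotation": [0,0,0],"dp": [0,0,0],"grip": 0},{"rotation": [0,0,0],"dp": [0,0,0],"grip": 0}]}}

```text
t: 9.15
eef_pos: [0.5332, 0.1026, 0.1371]
orientation: [0.707, -0.023, 0.707, 0.022]
ft_force: [3.6, -7.9, -4.9]
finger_gap: 0.185
```

Emit:
{"api": "jog_arm", "payload": {"plan": [{"rotation": [0,0,0],"dp": [0,0,0.5],"grip": 0},{"rotation": [0,0,0],"dp": [0,-0.36,0.98],"grip": 0},{"rotation": [0,0,0],"dp": [0,-0.67,0.8],"grip": 0},{"rotation": [0,0,0],"dp": [0,-0.9,0.52],"grip": 0},{"rotation": [0,0,0],"dp": [0,-1.03,0.18],"grip": 0},{"rotation": [0,0,0],"dp": [0,-1.03,-0.18],"grip": 0},{"rotation": [0,0,0],"dp": [0,-0.9,-0.52],"grip": 0},{"rotation": [0,0,0],"dp": [0,-0.67,-0.8],"grip": 0},{"rotation": [0,0,0],"dp": [0,-0.36,-0.98],"grip": 0},{"rotation": [0,0,0],"dp": [0,0,-1.04],"grip": 0},{"rotation": [0,0,0],"dp": [0,0,0],"grip": 0}]}}

```text
t: 10.52
eef_pos: [0.5303, 0.0428, 0.1375]
orientation: [0.706, -0.023, 0.707, 0.022]
ft_force: [-1.1, -6.5, -0.8]
finger_gap: 0.18
```

```bash
python3 ang.py
```

```text
t 10.525 ang -102.14 r 30.09 z 0.1375 F [-1.1 -6.5 -0.8]
```

Emit:
{"api": "jog_arm", "payload": {"plan": [{"rotation": [0,0,0],"dp": [0,0.26,-0.98],"grip": 0},{"rotation": [0,0,0],"dp": [0,0.57,-0.8],"grip": 0},{"rotation": [0,0,0],"dp": [0,0.9,-0.52],"grip": 0},{"rotation": [0,0,0],"dp": [0,1.03,-0.18],"grip": 0},{"rotation": [0,0,0],"dp": [0,1.03,0.18],"grip": 0},{"rotation": [0,0,0],"dp": [0,0.9,0.52],"grip": 0},{"rotation": [0,0,0],"dp": [0,0.67,0.8],"grip": 0},{"rotation": [0,0,0],"dp": [0,0.36,0.98],"grip": 0},{"rotation": [0,0,0],"dp": [0,0,1.04],"grip": 0},{"rotation": [0,0,0],"dp": [0,-0.36,0.98],"grip": 0},{"rotation": [0,0,0],"dp": [0,-0.67,0.8],"grip": 0},{"rotation": [0,0,0],"dp": [0,-0.9,0.52],"grip": 0},{"rotation": [0,0,0],"dp": [0,-1.03,0.18],"grip": 0},{"rotation": [0,0,0],"dp": [0,0,0],"grip": 0},{"rotation": [0,0,0],"dp": [0,0,0],"grip": 0}]}}

```text
t: 12.4
eef_pos: [0.5649, 0.073, 0.1372]
orientation: [0.707, -0.023, 0.707, 0.022]
ft_force: [-1.0, -1.4, 0.1]
finger_gap: 0.187
```

```bash
python3 ang.py
```

```text
t 12.4 ang -2.86 r 30.21 z 0.1372 F [-1.  -1.4  0.1]
```

Emit:
{"api": "jog_arm", "payload": {"plan": [{"rotation": [0,0,0],"dp": [0,-0.7,-0.12],"grip": 0},{"rotation": [0,0,0],"dp": [0,-0.55,-0.22],"grip": 0},{"rotation": [0,0,0],"dp": [0,0,0],"grip": 0},{"rotation": [0,0,0],"dp": [0,0,0],"grip": 0}]}}

```text
t: 12.9
eef_pos: [0.5625, 0.0608, 0.1373]
orientation: [0.707, -0.023, 0.707, 0.023]
ft_force: [0.7, 0.0, -2.1]
finger_gap: 0.187
```

```bash
python3 ang.py
```

```text
t 12.9 ang -26.75 r 30.19 z 0.1373 F [ 0.7  0.  -2.1]
```

Another 3° clockwise (1.6 mm), which should settle on blue.

Emit:
{"api": "jog_arm", "payload": {"plan": [{"rotation": [0,0,0],"dp": [0,-0.14,-0.08],"grip": 0},{"rotation": [0,0,0],"dp": [0,0,0],"grip": 0},{"rotation": [0,0,0],"dp": [0,0,0],"grip": 0}]}}

```text
t: 13.28
eef_pos: [0.5619, 0.0597, 0.1374]
orientation: [0.707, -0.023, 0.707, 0.023]
ft_force: [3.2, 1.2, -2.9]
finger_gap: 0.184
```

```bash
python3 ang.py
```

```text
t 13.275 ang -29.14 r 30.09 z 0.1374 F [ 3.2  1.2 -2.9]
```

Emit:
{"api": "jog_arm", "payload": {"plan": [{"rotation": [0,0,0],"dp": [0,0.47,0.22],"grip": 0},{"rotation": [0,0,0],"dp": [0,1.03,0.18],"grip": 0},{"rotation": [0,0,0],"dp": [0,1.03,-0.18],"grip": 0},{"rotation": [0,0,0],"dp": [0,0.9,-0.52],"grip": 0},{"rotation": [0,0,0],"dp": [0,0.67,-0.8],"grip": 0},{"rotation": [0,0,0],"dp": [0,0.36,-0.98],"grip": 0},{"rotation": [0,0,0],"dp": [0,0,-1.04],"grip": 0},{"rotation": [0,0,0],"dp": [0,-0.36,-0.98],"grip": 0},{"rotation": [0,0,0],"dp": [0,0,0],"grip": 0},{"rotation": [0,0,0],"dp": [0,0,0],"grip": 0}]}}

```text
t: 14.52
eef_pos: [0.5178, 0.0972, 0.1373]
orientation: [0.707, -0.023, 0.707, 0.022]
ft_force: [2.3, -5.5, -1.1]
finger_gap: 0.187
```

```bash
python3 ang.py
```

```text
t 14.525 ang 120.92 r 29.88 z 0.1373 F [ 2.3 -5.5 -1.1]
```

Emit:
{"api": "jog_arm", "payload": {"plan": [{"rotation": [0,0,0],"dp": [0,-0.07,-0.11],"grip": 0},{"rotation": [0,0,0],"dp": [0.1,0,0],"grip": 0},{"rotation": [0,0,0],"dp": [0.1,0,0],"grip": 0},{"rotation": [0,0,0],"dp": [0,0,0],"grip": 0}]}}

```text
t: 15.02
eef_pos: [0.5174, 0.097, 0.1362]
orientation: [0.707, -0.023, 0.706, 0.023]
ft_force: [1.9, -3.7, 3.9]
finger_gap: 0.184
```

Emit:
{"api": "jog_arm", "payload": {"plan": [{"rotation": [0,0,0],"dp": [0.1,0,0],"grip": 0},{"rotation": [0,0,0],"dp": [0,0,0],"grip": 0}]}}

```text
t: 15.28
eef_pos: [0.5174, 0.0971, 0.1349]
orientation: [0.707, -0.023, 0.706, 0.023]
ft_force: [2.3, -3.5, 5.6]
finger_gap: 0.185
```

```bash
python3 ang.py
```

```text
t 15.275 ang 121.64 r 30.0 z 0.1349 F [ 2.3 -3.5  5.6]
```

Emit:
{"api": "jog_arm", "payload": {"plan": [{"rotation": [0,0,0],"dp": [0.1,0,0],"grip": 0},{"rotation": [0,0,0],"dp": [0,0,0],"grip": 0}]}}

```text
t: 15.52
eef_pos: [0.5174, 0.0971, 0.1343]
orientation: [0.707, -0.023, 0.706, 0.023]
ft_force: [1.2, -4.0, 7.7]
finger_gap: 0.179
```

Emit:
{"api": "jog_arm", "payload": {"plan": [{"rotation": [0,0,0],"dp": [0.05,0,0],"grip": 0},{"rotation": [0,0,0],"dp": [0,0,0],"grip": 0}]}}

```text
t: 15.78
eef_pos: [0.5175, 0.0972, 0.1341]
orientation: [0.707, -0.023, 0.706, 0.023]
ft_force: [0.3, -4.7, 8.9]
finger_gap: 0.182
```

```bash
python3 ang.py
```

```text
t 15.775 ang 121.39 r 30.0 z 0.1341 F [ 0.3 -4.7  8.9]
```

Emit:
{"api": "jog_arm", "payload": {"plan": [{"rotation": [0,0,0],"dp": [0,-0.08,-0.13],"grip": 0},{"rotation": [0,0,0],"dp": [0,-0.08,-0.13],"grip": 0},{"rotation": [0,0,0],"dp": [0,0,0],"grip": 0}]}}

```text
t: 16.15
eef_pos: [0.5158, 0.096, 0.1341]
orientation: [0.708, -0.022, 0.705, 0.024]
ft_force: [4.2, -1.7, 4.7]
finger_gap: 0.181
```

```bash
python3 ang.py
```

```text
t 16.15 ang 125.24 r 30.08 z 0.1341 F [ 4.2 -1.7  4.7]
```

Emit:
{"api": "jog_arm", "payload": {"plan": [{"rotation": [0,0,0],"dp": [0.08,-0.05,-0.07],"grip": 0},{"rotation": [0,0,0],"dp": [0,-0.09,-0.12],"grip": 0},{"rotation": [0,0,0],"dp": [0,0,0],"grip": 0}]}}

```text
t: 16.52
eef_pos: [0.5144, 0.0948, 0.1339]
orientation: [0.709, -0.022, 0.705, 0.024]
ft_force: [4.9, -1.1, 7.8]
finger_gap: 0.187
```

```bash
python3 ang.py
```

```text
t 16.525 ang 128.9 r 30.09 z 0.1339 F [ 4.9 -1.1  7.8]
```

Emit:
{"api": "jog_arm", "payload": {"plan": [{"rotation": [0,0,0],"dp": [0,-0.1,-0.11],"grip": 0},{"rotation": [0,0,0],"dp": [0,-0.1,-0.11],"grip": 0},{"rotation": [0,0,0],"dp": [0,0,0],"grip": 0}]}}

```text
t: 16.9
eef_pos: [0.5123, 0.0928, 0.1339]
orientation: [0.709, -0.022, 0.705, 0.024]
ft_force: [4.7, -0.6, 7.9]
finger_gap: 0.184
```

```bash
python3 ang.py
```

```text
t 16.9 ang 134.34 r 30.15 z 0.1339 F [ 4.7 -0.6  7.9]
```

Emit:
{"api": "jog_arm", "payload": {"plan": [{"rotation": [0,0,0],"dp": [0,-0.11,-0.1],"grip": 0},{"rotation": [0,0,0],"dp": [0,-0.11,-0.1],"grip": 0},{"rotation": [0,0,0],"dp": [0,0,0],"grip": 0}]}}

```text
t: 17.27
eef_pos: [0.5105, 0.0906, 0.1339]
orientation: [0.709, -0.022, 0.705, 0.024]
ft_force: [3.5, -0.4, 6.5]
finger_gap: 0.185
```

```bash
python3 ang.py
```

```text
t 17.275 ang 139.76 r 30.19 z 0.1339 F [ 3.5 -0.4  6.5]
```

Emit:
{"api": "jog_arm", "payload": {"plan": [{"rotation": [0,0,0],"dp": [0.04,-0.12,-0.09],"grip": 0},{"rotation": [0,0,0],"dp": [0,-0.12,-0.08],"grip": 0},{"rotation": [0,0,0],"dp": [0,0,0],"grip": 0}]}}

```text
t: 17.65
eef_pos: [0.509, 0.0884, 0.1338]
orientation: [0.709, -0.022, 0.705, 0.024]
ft_force: [3.0, 1.4, 9.2]
finger_gap: 0.183
```

```bash
python3 ang.py
```

```text
t 17.65 ang 144.86 r 30.2 z 0.1338 F [3.  1.4 9.2]
```

Emit:
{"api": "jog_arm", "payload": {"plan": [{"rotation": [0,0,0],"dp": [0,-0.12,-0.08],"grip": 0},{"rotation": [0,0,0],"dp": [0,-0.13,-0.07],"grip": 0},{"rotation": [0,0,0],"dp": [0,0,0],"grip": 0}]}}

```text
t: 18.02
eef_pos: [0.5076, 0.0859, 0.1337]
orientation: [0.709, -0.022, 0.705, 0.024]
ft_force: [2.9, 1.4, 8.6]
finger_gap: 0.183
```

```bash
python3 ang.py
```

```text
t 18.025 ang 150.16 r 30.23 z 0.1337 F [2.9 1.4 8.6]
```

Emit:
{"api": "jog_arm", "payload": {"plan": [{"rotation": [0,0,0],"dp": [0,-0.13,-0.07],"grip": 0},{"rotation": [0,0,0],"dp": [0,-0.14,-0.06],"grip": 0},{"rotation": [0,0,0],"dp": [0,0,0],"grip": 0}]}}

```text
t: 18.4
eef_pos: [0.5061, 0.0827, 0.1328]
orientation: [0.708, -0.022, 0.705, 0.024]
ft_force: [4.6, -0.7, 3.7]
finger_gap: 0.18
```

```bash
python3 ang.py
```

```text
t 18.4 ang 156.95 r 30.3 z 0.1328 F [ 4.6 -0.7  3.7]
```

It dropped: z fell by 1 mm and Fz fell from 8.6 to 3.7 N. I'll stop turning and push in gently.

Emit:
{"api": "jog_arm", "payload": {"plan": [{"rotation": [0,0,0],"dp": [0.1,0,0],"grip": 0},{"rotation": [0,0,0],"dp": [0.1,0,0],"grip": 0},{"rotation": [0,0,0],"dp": [0,0,0],"grip": 0}]}}

```text
t: 18.77
eef_pos: [0.506, 0.0823, 0.1305]
orientation: [0.708, -0.022, 0.706, 0.024]
ft_force: [4.4, -1.2, 5.0]
finger_gap: 0.183
```

```bash
python3 ang.py
```

```text
t 18.775 ang 157.61 r 30.34 z 0.1305 F [ 4.4 -1.2  5. ]
```

Emit:
{"api": "jog_arm", "payload": {"plan": [{"rotation": [0,0,0],"dp": [0.1,0,0],"grip": 0},{"rotation": [0,0,0],"dp": [0.1,0,0],"grip": 0},{"rotation": [0,0,0],"dp": [0.1,0,0],"grip": 0},{"rotation": [0,0,0],"dp": [0,0,0],"grip": 0}]}}

```text
t: 19.27
eef_pos: [0.506, 0.0823, 0.1275]
orientation: [0.708, -0.022, 0.706, 0.024]
ft_force: [4.0, -2.1, 5.7]
finger_gap: 0.181
```

```bash
python3 ang.py
```

```text
t 19.275 ang 157.72 r 30.33 z 0.1275 F [ 4.  -2.1  5.7]
```

Emit:
{"api": "jog_arm", "payload": {"plan": [{"rotation": [0,0,0],"dp": [0.1,0,0],"grip": 0},{"rotation": [0,0,0],"dp": [0.1,0,0],"grip": 0},{"rotation": [0,0,0],"dp": [0.1,0,0],"grip": 0},{"rotation": [0,0,0],"dp": [0.1,0,0],"grip": 0},{"rotation": [0,0,0],"dp": [0,0,0],"grip": 0}]}}

```text
t: 19.9
eef_pos: [0.506, 0.0823, 0.1244]
orientation: [0.708, -0.022, 0.705, 0.024]
ft_force: [2.4, -1.3, 9.6]
finger_gap: 0.19
```

```bash
python3 ang.py
```

```text
t 19.9 ang 157.7 r 30.29 z 0.1244 F [ 2.4 -1.3  9.6]
```

Emit:
{"api": "jog_arm", "payload": {"plan": [{"rotation": [0,0,0],"dp": [0.1,0,0],"grip": 0},{"rotation": [0,0,0],"dp": [0,0,0],"grip": 0},{"rotation": [0,0,0],"dp": [0,0,0],"grip": 0}]}}

```text
t: 20.27
eef_pos: [0.5061, 0.0823, 0.1243]
orientation: [0.708, -0.022, 0.705, 0.024]
ft_force: [0.6, -1.2, 13.6]
finger_gap: 0.185
```

```bash
python3 ang.py; python3 - <<'E'
from h import *
w=snap('wrist','w5.png');P=pts(w)
H,S,V=cv2.split(cv2.cvtColor(w['img'],cv2.COLOR_RGB2HSV));m=((H<8)|(H>172))&(S>150)&(V>50)
print('knob top z',np.percentile(P[m][:,2],[50,90,98]).round(4))
b=(H>100)&(H<130)&(S>120)&(V>40)&(P[...,2]>.14);print('handle',b.sum(),P[b].mean(0).round(4),P[b].min(0),P[b].max(0))
E
```

```text
t 20.275 ang 157.64 r 30.24 z 0.1243 F [ 0.6 -1.2 13.6]
knob top z [0.1455 0.1472 0.1477]
handle 5847 [ 0.5381 -0.0416  0.1493] [ 0.42325508 -0.05244458  0.14000758] [0.57688734 0.07803315 0.26737602]
```

View pics/w5.png

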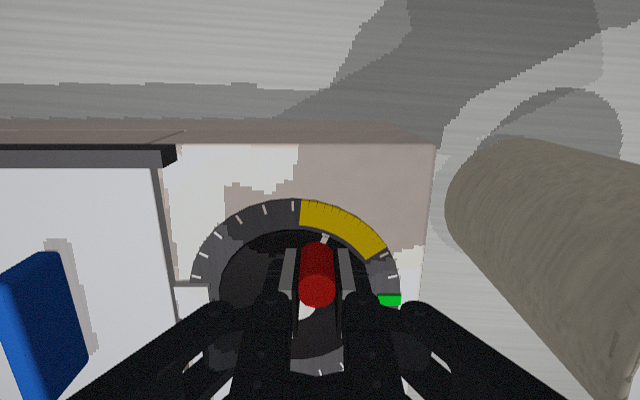

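The dial is fully in: the knob top is at 0.147 against 0.161 before, and the arm met a firm bottom at 13.6 N. The knob at (317,280) sits in the yellow band and the cover is still shut. Now I'll release and go to the handle.

Emit:
{"api": "jog_arm", "payload": {"plan": [{"rotation": [0,0,0],"dp": [0,0,0],"grip": 0.5},{"rotation": [0,0,0],"dp": [0,0,0],"grip": 0.5},{"rotation": [0,0,0],"dp": [0,0,0],"grip": 0.5},{"rotation": [0,0,0],"dp": [-2,0,0],"grip": 0.5},{"rotation": [0,0,0],"dp": [-3,0,0],"grip": 0.5},{"rotation": [0,0,0],"dp": [-3,0,0],"grip": 0.5},{"rotation": [0,0,0],"dp": [0,-4.2,0.9],"grip": 0.5},{"rotation": [0,0,0],"dp": [0,-4.2,0.9],"grip": 0.5},{"rotation": [0,0,0],"dp": [0,-4.3,0.8],"grip": 0.5},{"rotation": [0,0,0],"dp": [0,0,0],"grip": 0.5},{"rotation": [0,0,0],"dp": [0,0,0],"grip": 0.5}]}}

```text
t: 21.7
eef_pos: [0.5391, -0.0436, 0.2024]
orientation: [0.707, -0.023, 0.706, 0.023]
ft_force: [-0.1, 0.5, -0.3]
finger_gap: 0.499
```

```bash
python3 - <<'E'
from h import *
w=snap('wrist','w6.png');P=pts(w);o=robot.get_obs();print(o['t'],o['eef_pos'].round(4),o['ft_force'].round(1),o['finger_gap'])
H,S,V=cv2.split(cv2.cvtColor(w['img'],cv2.COLOR_RGB2HSV))
b=(H>100)&(H<130)&(S>120)&(V>40)&(P[...,2]>.149)&(P[...,2]<.156)&(P[...,0]>.48)&(P[...,0]<.6)
print(b.sum(),cv2.minAreaRect((P[b][:,:2]*1000).astype(np.float32)))
m=((H<8)|(H>172))&(S>150)&(V>50)&(P[...,0]<.56)&(P[...,1]>.05)
print('knob top z',np.percentile(P[m][:,2],[50,90,98]).round(4) if m.any() else 0)
E
```

```text
21.75 [ 0.5391 -0.0431  0.2023] [ 0.1  0.1 -0.3] 0.5030024277968395
1793 ((543.0021362304688, -45.94884490966797), (69.36766052246094, 11.545510292053223), 3.8025596141815186)
knob top z [0.1438 0.1473 0.1478]
```

View pics/w6.png

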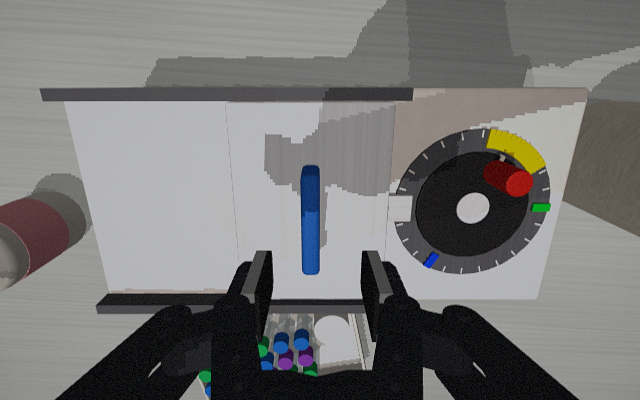

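The handle is at (311,220), centred between the fingers, and the dial is still in. I'll go down, grip and slide.

Emit:
{"api": "jog_arm", "payload": {"plan": [{"rotation": [0,0,0],"dp": [2.5,-0.3,0.3],"grip": 0.5},{"rotation": [0,0,0],"dp": [2.5,0,0],"grip": 0.5},{"rotation": [0,0,0],"dp": [1.6,0,0],"grip": 0.5},{"rotation": [0,0,0],"dp": [0,0,0],"grip": 0.2},{"rotation": [0,0,0],"dp": [0,0,0],"grip": 0},{"rotation": [0,0,0],"dp": [0,0,0],"grip": 0},{"rotation": [0,0,0],"dp": [0,0,0],"grip": 0}]}}

```text
t: 22.62
eef_pos: [0.5425, -0.0475, 0.1368]
orientation: [0.707, -0.023, 0.706, 0.022]
ft_force: [1.2, -4.8, -1.8]
finger_gap: 0.122
```

Emit:
{"api": "jog_arm", "payload": {"plan": [{"rotation": [0,0,0],"dp": [0,-0.7,0],"grip": 0},{"rotation": [0,0,0],"dp": [0,-0.7,0],"grip": 0},{"rotation": [0,0,0],"dp": [0,-0.7,0],"grip": 0},{"rotation": [0,0,0],"dp": [0,0,0],"grip": 0}]}}

```text
t: 23.12
eef_pos: [0.5439, -0.0684, 0.1367]
orientation: [0.707, -0.023, 0.706, 0.022]
ft_force: [-2.9, -0.1, 5.6]
finger_gap: 0.117
```

It slides freely: 21 mm so far. I'll go on for the remaining 74 mm plus a small margin.

Emit:
{"api": "jog_arm", "payload": {"plan": [{"rotation": [0,0,0],"dp": [0,-1,0],"grip": 0},{"rotation": [0,0,0],"dp": [0,-1,0],"grip": 0},{"rotation": [0,0,0],"dp": [0,-1,0],"grip": 0},{"rotation": [0,0,0],"dp": [0,-1,0],"grip": 0},{"rotation": [0,0,0],"dp": [0,-1,0],"grip": 0},{"rotation": [0,0,0],"dp": [0,-1,0],"grip": 0},{"rotation": [0,0,0],"dp": [0,-0.8,0],"grip": 0},{"rotation": [0,0,0],"dp": [0,-0.5,0],"grip": 0},{"rotation": [0,0,0],"dp": [0,-0.3,0],"grip": 0},{"rotation": [0,0,0],"dp": [0,0,0],"grip": 0},{"rotation": [0,0,0],"dp": [0,0,0],"grip": 0}]}}

```text
t: 24.5
eef_pos: [0.5487, -0.1425, 0.1367]
orientation: [0.707, -0.023, 0.706, 0.023]
ft_force: [-4.8, 8.1, 8.0]
finger_gap: 0.124
```

At the stop: 95 mm travelled and the force is rising. Release and retreat upward.

Emit:
{"api": "jog_arm", "payload": {"plan": [{"rotation": [0,0,0],"dp": [0,0.1,0],"grip": 0.5},{"rotation": [0,0,0],"dp": [0,0.1,0],"grip": 0.5},{"rotation": [0,0,0],"dp": [0,0,0],"grip": 0.5},{"rotation": [0,0,0],"dp": [-2.5,0,0],"grip": 0.5},{"rotation": [0,0,0],"dp": [-3,0,0],"grip": 0.5},{"rotation": [0,0,0],"dp": [-3,0,0],"grip": 0.5},{"rotation": [0,0,0],"dp": [-2,2,0],"grip": 0.5},{"rotation": [0,0,0],"dp": [0,3,0],"grip": 0.5},{"rotation": [0,0,0],"dp": [0,0,0],"grip": 0.5},{"rotation": [0,0,0],"dp": [0,0,0],"grip": 0.5}]}}

```text
t: 25.75
eef_pos: [0.5451, -0.0916, 0.2403]
orientation: [0.707, -0.023, 0.707, 0.023]
ft_force: [-0.1, 0.0, -1.2]
finger_gap: 0.498
```

```bash
python3 - <<'E'
from h import *
w=snap('wrist','w7.png');P=pts(w);o=robot.get_obs();print(o['t'],o['eef_pos'].round(4),o['ft_force'].round(1))
H,S,V=cv2.split(cv2.cvtColor(w['img'],cv2.COLOR_RGB2HSV))
b=(H>100)&(H<130)&(S>120)&(V>40)&(P[...,2]>.149)&(P[...,2]<.156)&(P[...,0]>.48)&(P[...,0]<.6)
print('handle',b.sum(),cv2.minAreaRect((P[b][:,:2]*1000).astype(np.float32)))
m=((H<8)|(H>172))&(S>150)&(V>50)&(P[...,0]<.56)&(P[...,1]>.05)
print('knob top z',np.percentile(P[m][:,2],[50,90,98]).round(4) if m.any() else 0)
E
```

```text
25.8 [ 0.545  -0.0919  0.2403] [-0.5 -0.1 -0.1]
handle 1383 ((548.8944702148438, -140.65101623535156), (68.82733917236328, 12.086136817932129), 3.572376012802124)
knob top z [0.1426 0.1473 0.1479]
```

View pics/w7.png

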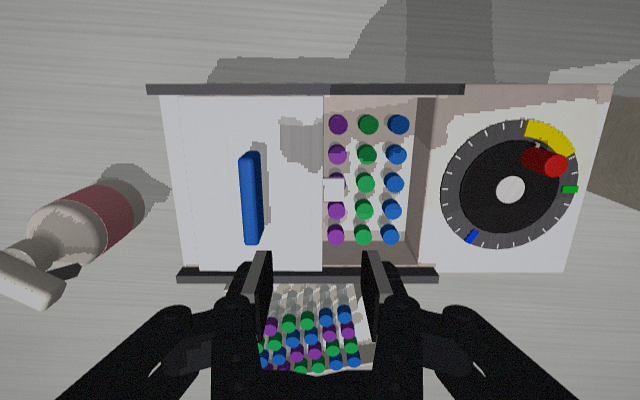

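The cover is open: the handle moved 94.9 mm and is now at (250,198). The tubes inside show at (365,180), the dial is still in and the hand is clear. The bystanders visible in this view stand as before. Handing in.

```bash
python3 -c "
from workcell import robot
print(robot.job_done())"
```

```text
the job is handed in; nothing more can be done
None
```

The box is open and the job is handed in, at about 26 s of the 72 s limit. No verdict was reported.

- **Dialling:** I gripped the spinner knob and stopped at about 89° for green (target 90°) and -29° for blue (target -30°), each on the second pass. Both are well inside the allowed 0.1 rad.
- **Gate search:** I pressed with about 5 to 9 N at the wrist through the yellow band, slightly over the suggested 5 to 8 N at times. The dial dropped into its gate at about 157° and I pushed it home with at most 13.6 N read at the end of each step. The force between cam and plate was never read directly.
- **Last checks:** The handle had moved 94.9 mm, so the cover is at its stop. The knob top was about 14 mm lower than at the start and stayed down after I let go. The wrist force was near zero with the hand clear of everything.
- **Bystanders:** The arm stayed clear of the paper roll, spray bottle and tray. In the last picture the bottle and the visible parts of the tray and roll looked undisturbed, but I did not measure their positions again.
- **Disagreement:** The top camera and the wrist camera differed by about 3 mm on the dial axis. I used a circle fitted to the measured hand positions while turning, which matched to within 0.03 mm.

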